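# Ball check of a polisher pad holder on its stand

### The arm

A 6-joint arm with a two-finger parallel gripper is mounted at the origin on the work surface. World frame = base frame: x ahead of the robot, y to its left, z up, the work surface at z = 0. Lengths are in mm, angles in rad, forces in N, time in s.
With the tool pointing down it reaches from about 350 to 875 mm from the base axis. Payload 4.2 kg.
Tool frame: the origin (TCP) lies between the finger pads; the fingertips stand 25 mm ahead of it and the grasp point (between the pads) lies 6 mm ahead of it; z points along the fingers, y is the line along which they close (so a half turn about z gives the same grasp; the last joint's range is limited). The gripper opens to 85 mm and grips with 20 to 120 N. Pads are 22 mm wide; open, the fingers measure 114 mm over their backs; the gripper's body (76 mm by 85 mm) begins 54 mm behind the grasp point. The pads swing forward as they close: fully open they stand 13 mm farther back than shut.
Start: joints at [-0.856, 0.385, 0.008, 0, -1.194, -0.259], TCP at [275.124, -561.165, 226.012] pointing down, gripper open.
Joint ranges: [-3.14, 3.14], [-1.21, 2.06], [-1.07, 1.41], [-3.16, 2.05], [-2.99, -0.16], [-3.1, 3.1]. Speed limits (rad/s): [2.79, 2.79, 3.14, 3.14, 3.14, 3.14].

### API

Orientations are given as a unit quaternion [x, y, z, w].
In Python, from bench import arm gives the robot as it stands.
- The arm moves only by the shell command python3 -m pendant 'ROWS'. ROWS is JSON, a list of rows, each a list of 7 numbers: the shift along the tool's x, y, z in m, then the turn, a rotation vector about the tool's x, y, z in degrees, then the finger opening in m, from 0 to 0.0854. In form: [[x, y, z, wx, wy, wz, fingers], ...]. A call has 1 to 12 rows; each row shifts and turns the commanded pose from where the row before left it, along the tool's axes as they then stand; what a row does not reach is not made up. A row lasts 1/10 s, in which the tool goes at most 50 mm and 8.59 degrees, less where a joint would pass 70% of its speed; a pose out of reach is approached as far as the arm can. A call is refused whole if a number of a shift passes 0.05 or a number of a turn 8.59, either way. A call with a gripper value outside its range is refused whole. The fingers move at their own pace and stop on an object; the grip force is fixed at half the most. Time passes only in rows, so rows that do not move let the fingers close. It gives the time, the measured TCP pose, the force, the opening and the grip force at its end, in the units of the state.
- arm.read_state(): the state, without advancing time (a new reading comes with each control period).
- arm.get_image(name): name is "side" or "top"; returns a dict with "image" (420x560x3 uint8, red, green, blue), "fx", "fy", "cx", "cy" (pixels), "xyz" and "rotation" of the camera in the world. Camera axes: x right, y down, z forward; pixel columns grow to the right and rows downward; lengths in mm; the calibration is good to about 2 mm. A picture is of the moment at which its call begins. There is no depth.
- arm.job_done(): hands the job in; it is judged then, once.
The state is a dict: "clock": time; "joints": joint angles; "joint_vel": joint speeds; "joint_efforts": joint torques, N m; "position": TCP position; "ee_rot": TCP orientation; "contact_force": force on the tool from outside, world axes, zero at the start; "wrist_torque": the same for the moment, N m; "gripper_width": finger opening in mm; "grasp_force": force on a finger pad.
Only numpy, scipy, OpenCV 4.12 (cv2) and the standard library are available. Lean on these libraries where they do the work, as an engineer would, in place of code of your own. Each camera call takes 0.05 s, during which the arm holds its last target. There are 200 camera calls.

### The job

Turn the wing knob of the check stand clockwise (seen from above) until its hold-down finger lies right over the upright index pin, well clear of the dished pad holder. Then grip the pad holder by its two flat sides, lift it level and straight up about 6 cm off its seat with the loose steel ball staying in the middle of the dish, and only then, in the air over the seat, turn it a quarter turn anticlockwise (seen from above) so that its lug points the same way as the raised rib on the stand. The program finishes while the gripper is still holding the pad holder there, level and still, with the ball centred and the finger left over the pin; do not disturb the polisher, the brush or the jar.

Things in the scene. Friction and masses are not known exactly. Their poses are not given: they have to be found in the camera images.
- stand: Aluminium check stand, fixed. Base 12 mm thick: one part x -50 to 75, y -60 to 60 mm, the other x -90 to 25, y 58 to 138 mm. Origin at the underside of the base on the axis of the round seat, z up. The wing knob's post stands at x 0, y +100 mm; a dark raised rib, 28 x 6 x 4 mm, lies along +x (x 42 to 70 mm) and shows where the lug must point in the end.
- seat (a point): Centre of the seat's floor, 24 mm above the worktop, axes as the stand's. The seat is a round boss 44 mm across with a recess 34 mm wide and 6 mm deep (rim 30 mm up). The pad holder's foot stands here at the start.
- index_pin (a point): Top of the upright steel index pin, 8 mm thick, 52 mm above the worktop, 75 mm from the knob's axis, at the end of the stand's base. The hold-down finger passes 6 mm above it.
- rib (a point): Outer end of the raised rib, on the +x side of the seat, 70 mm from its axis, 16 mm above the worktop.
- clamp (a joint): Angle (rad) of the wing knob and its hold-down finger, growing clockwise seen from above, -0.1 to 2.2, starts 0 to 0.35. At 0 the finger points to the stand's -y, over the dish's rim (3 mm above it); at 1.309 (75 degrees) it lies over the index pin. Finger's direction in the world: stand yaw - 90 degrees - this angle. Friction 0.04 N m; stays where left.
- clamp_grip (a point): Grip point of the black wing knob, on its vertical axis, 86 mm above the worktop. The wing: a bar 12 mm thick, 44 mm long along the finger's direction, 64 to 100 mm up. Under it a disc 28 mm across (58 to 64 mm up) and the finger, 10 mm wide, 6 mm thick. Pinch the wing from above across its thickness, square to the finger.
- finger_tip (a point): Underside of the hold-down finger's round tip, 75 mm from the knob's axis, 58 mm above the worktop.
- dish: Grey plastic pad holder, a dish 59 mm across, 31 mm high, on a foot 28 mm across, 0.08 to 0.15 kg. Origin: centre of the foot's underside, z up. Top: a shallow cone (8 degrees), lowest point 20 mm, rim 30 mm up. Wrench flats at x -30 and +30 mm, 26 mm wide, 15 to 31 mm up: grip these from above. Starts in the seat, lug within 0.12 rad of the stand's -y.
- dish_centre (a point): Point on the dish's axis 28 mm above its origin: where the centre of the ball is when the ball is in the middle.
- dish_lug (a point): End of the lug, 10 mm wide and 8 mm thick, that stands out on the dish's -y side; 46 mm from the dish's axis, 24 mm above its origin.
- ball_center (a point): Centre of the loose steel ball, 16 mm across, 17 g, that rests in the middle of the dish.
- polisher: Bystander: compact cordless polisher standing on its round pad and battery, 210 mm long along x, 76 mm wide, 90 mm high, red press button on top; origin under its middle. Leave alone.
- brush_a: Bystander: nylon detailing brush 160 mm long, lying on the worktop beyond the stand. Leave alone.
- jar: Bystander: lidded white ceramic jar 86 mm across, 104 mm high; origin under its middle. Leave alone.
Mind the look-alikes: they are no part of the job. Several things have the shape of the dish; the one meant has the colours described above.

How it is judged (in metres and radians):
On the way, in this order (a step that is already met when the one before it is completed fails the run):
1. the wing knob is turned so that the finger lies over the index pin, the pad holder still in its seat (value of joint clamp between 1.189 and 1.429 rad and z of dish in the frame of seat below 0.004 m), for 0.2 s.
2. the pad holder is held clear above the seat, level, ball centred, lug not yet turned (value of joint clamp between 1.189 and 1.429 rad and z of dish in the frame of seat above 0.03 m and angle between dish's own z axis and vertical below 0.12 rad and distance between ball_center and dish_centre below 0.01 m and contact force between dish and the fingers above 2 N and horizontal distance between dish and seat below 0.03 m and angle between the y axis of dish and the y axis of stand, either way round below 0.4 rad), for 0.1 s.
3. the pad holder is turned a quarter turn in the air with its lug pointing along the rib, ball centred (z of dish in the frame of seat above 0.03 m and angle between dish's own z axis and vertical below 0.12 rad and distance between ball_center and dish_centre below 0.01 m and contact force between dish and the fingers above 2 N and horizontal distance between dish and seat below 0.03 m and angle between the y axis of dish and the x axis of stand, either way round below 0.17 rad and x of dish_lug in the frame of stand above 0.012 m), for 0.2 s.
At the end, for the whole second after the job is handed in: The gripper holds the pad holder 35 to 120 mm above its seat, within 30 mm of the seat's axis, tilted less than 0.12 rad, lug within 0.17 rad of the rib's direction, ball within 8 mm of the dish's middle, dish still and touching no part of the stand, wing knob within 0.12 rad of 1.309 (value of joint clamp between 1.189 and 1.429 rad and z of dish in the frame of seat between 0.035 and 0.12 m and angle between dish's own z axis and vertical below 0.12 rad and distance between ball_center and dish_centre below 0.008 m and horizontal distance between dish and seat below 0.03 m and angle between the y axis of dish and the x axis of stand, either way round below 0.17 rad and x of dish_lug in the frame of stand above 0.012 m and contact force between dish and the fingers above 2 N and contact force between dish and stand below 0.2 N and linear speed of dish below 0.03 m/s and angular speed of dish below 0.3 rad/s); the arm keeps its last pose, push and grip.
It fails at once if the ball leaves the middle of the dish (more than 15 mm off) (distance between ball_center and dish_centre above 0.015 m).
It fails at once if the pad holder is tipped (more than 0.3 rad) (angle between dish's own z axis and vertical above 0.3 rad).
It fails at once if the pad holder is lifted while the finger is still over it (z of dish in the frame of seat above 0.008 m and value of joint clamp below 0.9 rad).
It fails at once if a bystander is disturbed (moved more than 30 mm) (distance of any of polisher, brush_a, jar from where it was at the start of the episode above 0.03 m).
It also fails if it takes over 64 s, if anything falls off the work surface, if the arm or the gripper's body presses on something with over 40 N, if the wrist force passes 120 N, or if a joint passes its speed limit or range.

## Working session

There is one attempt and no reset: what is moved stays moved. The work goes in short steps, Python scripts to look and compute and a shell command to move; the robot and the scene stay as the last step left them, time stands still between calls to the robot, and variables do not carry over. Pictures are saved under pics/ and viewed, at most 10 in all, crops included, and the job is handed in when it is done.

```bash
mkdir -p pics; cat > h.py <<'E'
import numpy as np, cv2, pickle
from bench import arm
from scipy.spatial.transform import Rotation as R
def snap(n,f):
    d=arm.get_image(n); pickle.dump(d,open(f'{f}.pkl','wb')); cv2.imwrite(f'pics/{f}.png',d['image'][:,:,::-1]); return d
def rot(d):
    r=np.array(d['rotation'],float)
    return r if r.shape==(3,3) else R.from_quat(r).as_matrix()
def ray(d,u,v,z):
    o=np.array(d['xyz'],float); w=rot(d)@np.array([(u-d['cx'])/d['fx'],(v-d['cy'])/d['fy'],1])
    return o+w*(z-o[2])/w[2]
def proj(d,p):
    c=rot(d).T@(np.array(p,float)-np.array(d['xyz'])); return np.array([d['fx']*c[0]/c[2]+d['cx'],d['fy']*c[1]/c[2]+d['cy']])
E
python3 - <<'E'
from h import *
for n in('top','side'):
    d=snap(n,n+'0'); print(n,d['fx'],d['xyz'],d['rotation'])
a,b=[cv2.imread(f'pics/{n}0.png') for n in('top','side')]
s=arm.read_state();print({k:np.round(v,3) for k,v in s.items()})
E
```

```text
top 506.3790583396551 [ 409.95191403  -34.33000652 1352.2611037 ] [-0.69755748  0.71380073 -0.03948514  0.04840456]
side 483.1777406597694 [  47.56137641 -974.78189364 1203.24297303] [ 0.89829071 -0.22372472  0.09797329 -0.36527016]
{'clock': np.float64(0.1), 'joints': array([-0.856,  0.386,  0.007, -0.   , -1.194, -0.259]), 'joint_vel': array([-0.001, -0.002,  0.003,  0.003,  0.001, -0.   ]), 'joint_efforts': array([-0.0000e+00, -3.9332e+01,  1.8893e+01,  4.1980e+00, -3.0000e-03,
        0.0000e+00]), 'position': array([ 274.895, -560.703,  225.008]), 'ee_rot': array([-0.226,  0.974,  0.001, -0.   ]), 'contact_force': array([-0.282, -0.212, -0.199]), 'wrist_torque': array([ 0.003, -0.023,  0.039]), 'grasp_force': np.float64(0.0), 'gripper_width': np.float64(85.299)}
```

View pics/top0.png

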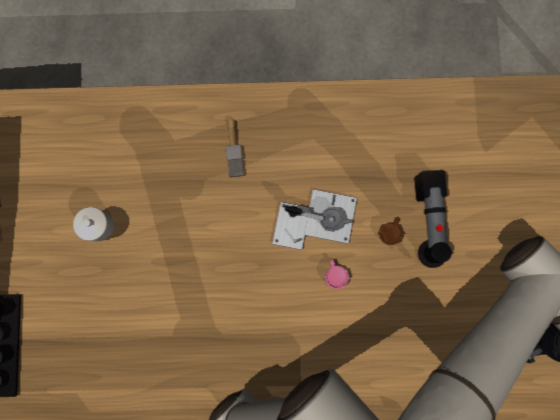

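View pics/side0.png

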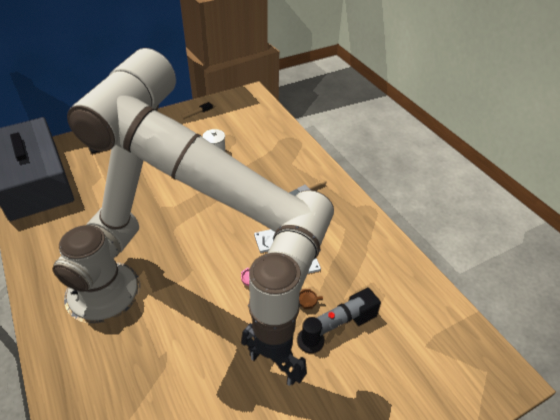

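Top view: the stand is at about (316,220). There are three dish-shaped things: grey (333,218) on the stand's seat, brown (391,232) and pink (337,275), the last two on the worktop. The grey one fits because it is grey and in the seat. I'll confirm it in an enlarged crop.

```bash
python3 - <<'E'
from h import *
a=cv2.imread('pics/top0.png')[180:260,260:366]
cv2.imwrite('pics/c0.png',cv2.resize(a,None,fx=7.5,fy=7.5,interpolation=cv2.INTER_CUBIC))
E
```

```text
(no output)
```

View pics/c0.png

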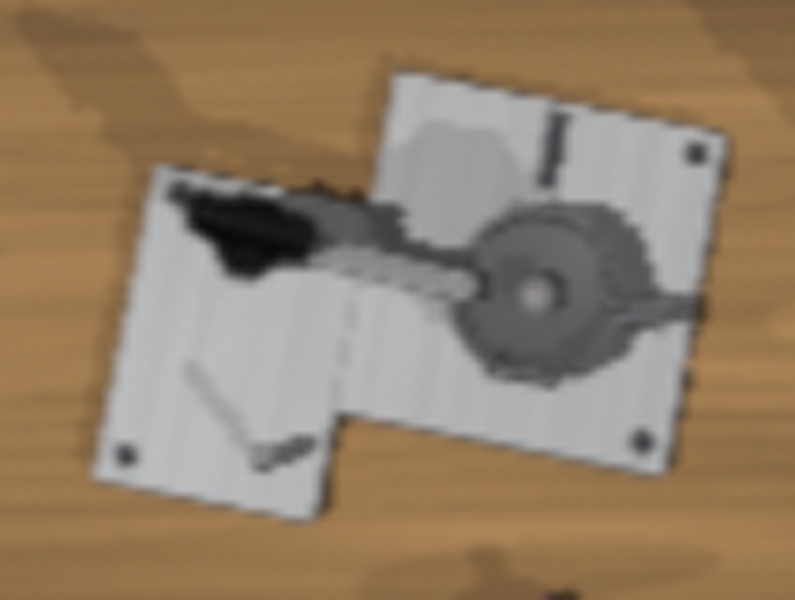

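The crop confirms it: the grey dish, with the bright ball at crop (538,293), sits in the seat under the light finger. Its lug points right, crop (690,308). The rib is at crop (553,150), the wing at (250,230), and the pin's top and foot at (300,447)/(262,462). Next I fit the stand by its corners.

```bash
python3 - <<'E'
from h import *
d=pickle.load(open('top0.pkl','rb')); g=cv2.cvtColor(d['image'],cv2.COLOR_RGB2GRAY)
px=lambda c:(np.array(c,float)+.5)/7.5-.5+[260,180]
C=[(397,72),(728,133),(668,473),(155,165),(95,478),(322,520)]
S=np.array([(75,60),(75,-60),(-50,-60),(25,138),(-90,138),(-90,58)],float)
P=np.array([px(c) for c in C],np.float32)
P2=cv2.cornerSubPix(g,P.reshape(-1,1,2).copy(),(2,2),(-1,-1),(3,30,.01)).reshape(-1,2)
for Q in(P,P2):
    W=np.array([ray(d,*q,12)[:2] for q in Q])
    a,b=S-S.mean(0),W-W.mean(0); yaw=np.arctan2((a[:,0]*b[:,1]-a[:,1]*b[:,0]).sum(),(a*b).sum())
    M=np.array([[np.cos(yaw),-np.sin(yaw)],[np.sin(yaw),np.cos(yaw)]]); t=W.mean(0)-M@S.mean(0)
    print('yaw',np.degrees(yaw),'origin',t,'res',np.round(W-(S@M.T+t),1).tolist())
    print(' knob',M@[0,100]+t)
    f=lambda c,z:np.round(M.T@(ray(d,*px(c),z)[:2]-t),1)
    print(' stand frame: ball',f((538,293),54),'tip end',f((480,284),64),'pin',f((305,443),52),'lug end',f((703,310),52),'wing ends',f((185,205),100),f((318,240),100), 'rib end',f((565,112),16))
E
```

```text
yaw -12.180159406242693 origin [ 556.55793125 -164.24269512] res [[-1.3, 0.1], [-0.9, 0.3], [0.6, 0.2], [-0.4, 0.6], [0.9, 0.1], [1.1, -1.3]]
 knob [577.65656332 -66.49379372]
 stand frame: ball [-0.6 -0.4] tip end [-2.6 20.3] pin [-66.3  68.6] lug end [  4.5 -57.2] wing ends [  0.3 123.4] [-2.9 77.8] rib end [69.9 -1.3]
yaw -12.673178923784704 origin [ 556.57574168 -163.33352308] res [[-3.2, 0.4], [-0.3, -0.1], [1.0, -1.3], [-1.5, 0.2], [1.5, 0.0], [2.5, 0.7]]
 knob [578.51469337 -65.76978802]
 stand frame: ball [-0.4 -1.3] tip end [-2.6 19.3] pin [-66.7  67.2] lug end [  5.1 -58.1] wing ends [ -0.5 122.5] [-3.4 76.9] rib end [70.1 -1.6]
```

```bash
cat >> h.py <<'E'
def go(x,y,z,yaw,sh=True):
    "shift (mm, present tool axes) and wz (deg) to reach TCP x,y,z with tool y at yaw (deg) pointing down"
    s=arm.read_state(); r=R.from_quat(s['ee_rot']); m=r.as_matrix()
    a=np.radians(yaw); Y=np.array([np.cos(a),np.sin(a),0]); Z=np.array([0,0,-1.]); T=np.column_stack([np.cross(Y,Z),Y,Z])
    print('shift',np.round(m.T@(np.array([x,y,z])-s['position']),1),'turn',np.round((r.inv()*R.from_matrix(T)).as_rotvec(degrees=True),2),'pos',np.round(s['position'],1),'F',np.round(s['contact_force'],1),'w',round(float(s['gripper_width']),1),'grip',round(float(s['grasp_force']),1),'t',s['clock'],'q6',s['joints'][5])
O=np.array([556.6,-164.2]); YAW=np.radians(-12.2); M=np.array([[np.cos(YAW),-np.sin(YAW)],[np.sin(YAW),np.cos(YAW)]])
K=M@[0,100]+O
E
python3 - <<'E'
from h import *
d=pickle.load(open('top0.pkl','rb'))
go(*K,200,165)
c=lambda p,z:np.round((proj(d,[*(M@p+O),z])-[260,180]+.5)*7.5-.5).tolist()
print('pin top',c([-72.4,80.6],52),'foot',c([-72.4,80.6],12),'lug',c([0,-46],48),'ball',c([0,0],54),'knob',c([0,100],100),'rib',c([70,0],16))
E
python3 -m pendant '[[-0.04,0.026,0,0,0,0,0.05],[-0.04,0.026,0,0,0,0,0.05],[-0.04,0.026,0,0,0,0,0.05],[-0.04,0.026,0,0,0,0,0.05],[-0.04,0.026,0,0,0,0,0.05],[-0.04,0.026,0,0,0,0,0.05],[-0.04,0.026,0,0,0,0,0.05],[-0.04,0.026,0,0,0,0,0.05],[-0.04,0.026,0,0,0,0,0.05],[-0.04,0.026,0,0,0,0,0.05],[-0.04,0.026,0,0,0,0,0.05],[-0.04,0.026,0,0,0,0,0.05]]'
python3 -m pendant '[[0,0,0,0,0,-8,0.05],[0,0,0,0,0,-8,0.05],[0,0,0,0,0,-8,0.05],[0,0,0,0,0,-8,0.05],[0,0,0,0,0,-8,0.05],[0,0,0,0,0,-8,0.05],[0,0,0,0,0,0,0.05],[0,0,0,0,0,0,0.05]]'
python3 -c "
from h import *
go(*K,200,165)"
```

```text
shift [-489.4  310.5   25.6] turn [ 1.100e-01  4.000e-02 -4.889e+01] pos [ 274.9 -560.7  225. ] F [-0.3 -0.2 -0.2] w 85.3 grip 0.0 t 0.1 q6 -0.2585786071252064
pin top [267.0, 454.0] foot [264.0, 462.0] lug [667.0, 318.0] ball [537.0, 291.0] knob [254.0, 219.0] rib [561.0, 111.0]
clock: 1.3
position: [569.2, -67.8, 225.7]
ee_rot: [-0.226, 0.974, 0.0, -0.0]
contact_force: [0.9, -1.2, -0.8]
gripper_width: 49.9
grasp_force: 0.0
clock: 2.1
position: [568.6, -69.7, 225.7]
ee_rot: [-0.601, 0.799, 0.0, -0.0]
contact_force: [-0.4, 0.7, -0.1]
gripper_width: 50.5
grasp_force: 0.0
shift [-5.7 -7.9 25.7] turn [ 0.04 -0.01 -1.05] pos [568.6 -69.7 225.7] F [-0.4  0.7 -0.1] w 50.5 grip 0.0 t 2.1 q6 -0.4407217700839105
```

The projected pin, ball, rib and knob all match the image. Next: line up over the wing, go down and pinch.

```bash

python3 -m pendant '[[-0.006,-0.008,0,0,0,-1,0.05],[0,0,0.03,0,0,0,0.05],[0,0,0.03,0,0,0,0.05],[0,0,0.03,0,0,0,0.05],[0,0,0.02,0,0,0,0.05],[0,0,0.0,0,0,0,0.05],[0,0,0.0,0,0,0,0.05]]'
python3 - <<'E'
from h import *
go(*K,94,165)
d=snap('side','s1');u=proj(d,[*K,86]).astype(int);print(u,d['image'].shape)
x,y=np.clip(u-[60,45],0,[440,330]);cv2.imwrite('pics/c1.png',cv2.resize(d['image'][y:y+90,x:x+120,::-1],None,fx=6,fy=6,interpolation=2))
E
```

```text
clock: 2.8
position: [579.0, -66.1, 116.3]
ee_rot: [-0.61, 0.793, -0.0, -0.0]
contact_force: [-1.2, -0.1, 0.2]
gripper_width: 50.5
grasp_force: 0.0
shift [ 0.7  1.1 22.3] turn [-0.03 -0.02  0.12] pos [579.  -66.1 116.3] F [-1.2 -0.1  0.2] w 50.5 grip 0.0 t 2.8 q6 -0.4245018026586435
[283 220] (420, 560, 3)
```

View pics/c1.png

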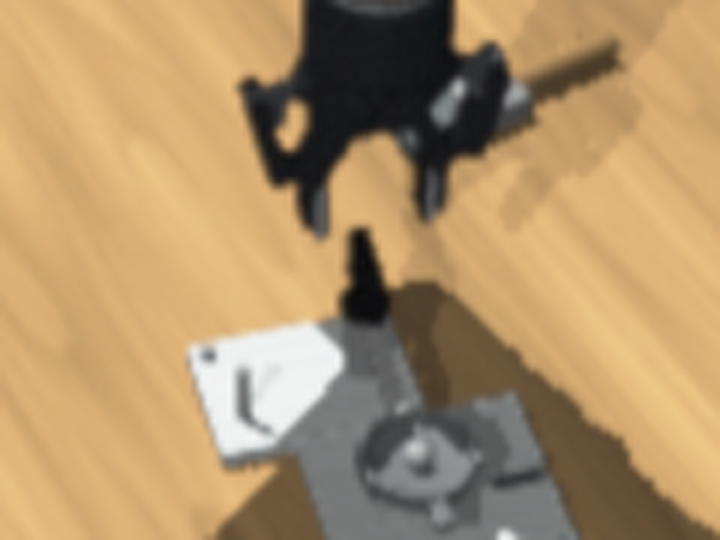

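The side crop shows the wing (360,270) between the open fingers (318 and 430), and the dish with its ball at (420,455). I go down and close.

```bash

python3 -m pendant '[[0,0,0.011,0,0,0,0.05],[0,0,0.011,0,0,0,0.05],[0,0,0,0,0,0,0.05],[0,0,0,0,0,0,0.03],[0,0,0.0,0,0,0,0.015],[0,0,0.0,0,0,0,0.008],[0,0,0.0,0,0,0,0.008],[0,0,0,0,0,0,0.008],[0,0,0,0,0,0,0.008]]'
python3 -c "
from h import *
go(*K,94,165)"
```

```text
clock: 3.75
position: [577.6, -66.0, 94.3]
ee_rot: [-0.61, 0.793, 0.0, -0.0]
contact_force: [-4.8, 2.2, 4.5]
gripper_width: 8.9
grasp_force: 31.0
shift [ 0.4 -0.2  0.3] turn [ 0.05 -0.01  0.12] pos [577.6 -66.   94.3] F [-4.8  2.2  4.5] w 8.9 grip 31.0 t 3.75 q6 -0.42409086963332143
```

```bash

python3 -m pendant '[[0,0,0,0,0,0,0.0],[0,0,0,0,0,0,0],[0,0,0,0,0,0,0],[0,0,0,0,0,4,0],[0,0,0.0,0,0,4,0],[0,0,0.0,0,0,4,0],[0,0,0.0,0,0,4,0],[0,0,0,0,0,4,0],[0,0,0,0,0,4,0],[0,0,0,0,0,4,0],[0,0,0,0,0,4,0],[0,0,0,0,0,4,0]]'
python3 -c "
from h import *
go(*K,94,92.8)"
python3 -m pendant '[[0,0,0,0,0,4,0.0],[0,0,0,0,0,4,0],[0,0,0,0,0,4,0],[0,0,0,0,0,4,0],[0,0,0.0,0,0,4,0],[0,0,0.0,0,0,4,0],[0,0,0.0,0,0,4,0],[0,0,0,0,0,4,0],[0,0,0,0,0,4,0],[0,0,0,0,0,0,0],[0,0,0,0,0,0,0]]'
python3 -c "
from h import *
go(*K,94,92.8)"
```

```text
clock: 4.95
position: [579.1, -66.4, 94.8]
ee_rot: [-0.334, 0.943, -0.001, 0.001]
contact_force: [-0.5, -1.1, 5.2]
gripper_width: 0.3
grasp_force: 2.5
shift [1.1 0.8 0.8] turn [-0.07  0.11 36.18] pos [579.1 -66.4  94.8] F [-0.5 -1.1  5.2] w 0.3 grip 2.5 t 4.95 q6 -1.055161895041948
clock: 6.05
position: [579.1, -66.5, 94.8]
ee_rot: [-0.027, 1.0, -0.0, 0.001]
contact_force: [-0.5, -0.8, 5.6]
gripper_width: -0.0
grasp_force: 2.5
shift [1.4 0.1 0.8] turn [-0.03  0.12  0.33] pos [579.1 -66.5  94.8] F [-0.5 -0.8  5.6] w -0.0 grip 2.5 t 6.05 q6 -1.68075804152465
```

The grip slipped off: the opening reads 0. I'll look.

```bash

python3 - <<'E'
from h import *
d=snap('side','s2');u=proj(d,[*K,70]).astype(int)
e=snap('top','t2');v=proj(e,[*K,70]).astype(int);print(u,v)
f=lambda d,u:cv2.resize(d['image'][u[1]-45:u[1]+45,u[0]-32:u[0]+34,::-1],None,fx=6,fy=6,interpolation=2)
cv2.imwrite('pics/c2.png',np.hstack([f(d,u),f(e,v)]))
E
```

```text
[283 223] [293 210]
```

View pics/c2.png

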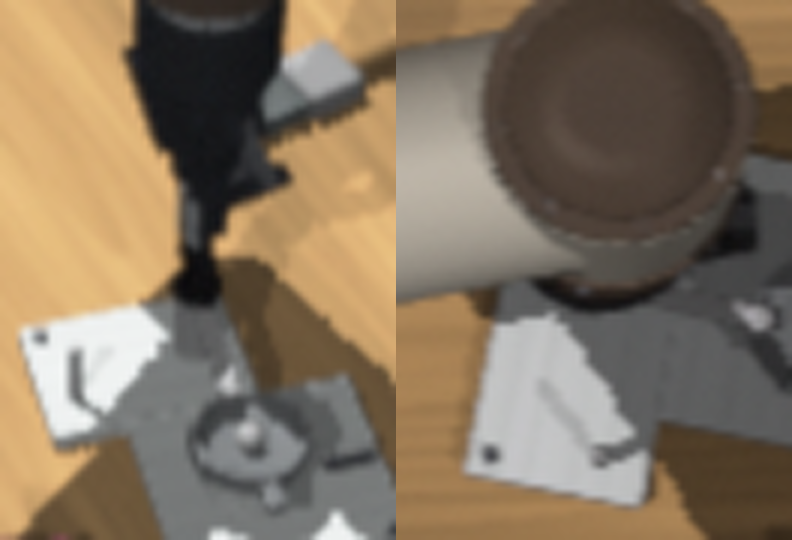

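```bash

python3 -m pendant '[[0,0,-0.03,0,0,0,0],[0,0,-0.03,0,0,0,0],[0,0,-0.04,0,0,0,0],[0,0,-0.04,0,0,0,0.0],[0.05,0,0,0,0,0,0.05],[0.05,0,0.0,0,0,0,0.05],[0.05,0,0.0,0,0,0,0.05],[0,0,0,0,0,0,0.05]]'
python3 - <<'E'
from h import *
go(*K,94,92.8)
d=snap('side','s3');u=proj(d,[*K,70]).astype(int)
e=snap('top','t3');v=proj(e,[*K,70]).astype(int);print(u,v)
f=lambda d,u:cv2.resize(cv2.convertScaleAbs(d['image'][u[1]-30:u[1]+45,u[0]-28:u[0]+38,::-1],alpha=1.6,beta=20),None,fx=6,fy=6,interpolation=2)
cv2.imwrite('pics/c3.png',np.hstack([f(d,u),f(e,v)]))
E
```

```text
clock: 6.95
position: [421.3, -75.1, 232.7]
ee_rot: [-0.027, 1.0, 0.001, -0.002]
contact_force: [1.4, 0.9, 0.5]
gripper_width: 50.0
grasp_force: 0.0
shift [-1.574e+02  1.000e-01  1.380e+02] turn [ 0.07 -0.28  0.26] pos [421.3 -75.1 232.7] F [1.4 0.9 0.5] w 50.0 grip 0.0 t 6.95 q6 -1.7212261607983395
[283 223] [293 210]
```

View pics/c3.png

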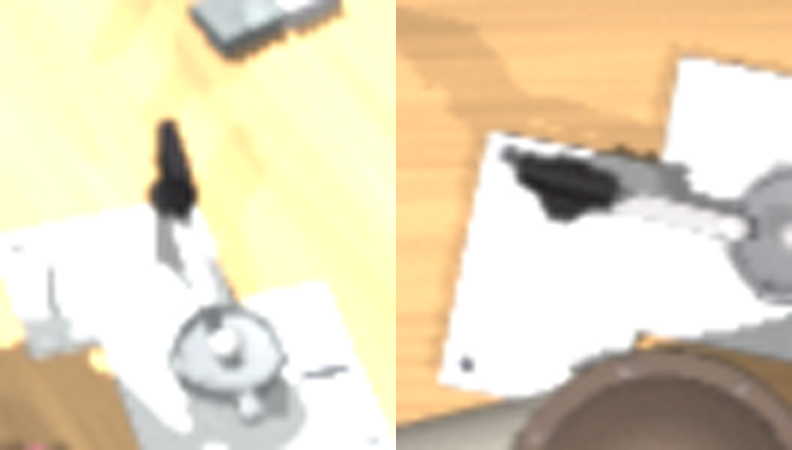

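```bash

python3 - <<'E'
from h import *
d=pickle.load(open('s1.pkl','rb'));T=np.array([579,-66.1]);a=np.radians(165);Y=np.array([np.cos(a),np.sin(a)])
c=lambda p,z:np.round((proj(d,[*p,z])-[223,175]+.5)*6-.5).tolist()
for z in(85,92,99,106,113,120): print(z,c(T+Y*27,z),c(T-Y*27,z))
# wing corners and disc, z
w=np.array([np.cos(np.radians(-105)),np.sin(np.radians(-105))])
for z in(64,100): print('wing far/near',z,c(K-22*w,z),c(K+22*w,z))
def tri(A,B):
    d,e=[pickle.load(open(f,'rb')) for f in('s3.pkl','t3.pkl')]
    L=[]
    for q,(u,v) in((d,A),(e,B)):
        r=rot(q); m=np.array([[q['fx'],0,q['cx']],[0,q['fy'],q['cy']],[0,0,1]])@np.column_stack([r.T,-r.T@np.array(q['xyz'])]); L.append((m,np.array([[u],[v]],float)))
    X=cv2.triangulatePoints(L[0][0],L[1][0],L[0][1],L[1][1])[:,0]; return X[:3]/X[3]
print(K, tri((283,213),(283.7,205.3)), tri((283,213),(285,207)))
E
```

```text
85 [320.0, 282.0] [419.0, 266.0]
92 [320.0, 273.0] [419.0, 257.0]
99 [320.0, 264.0] [420.0, 247.0]
106 [320.0, 254.0] [420.0, 238.0]
113 [320.0, 245.0] [421.0, 229.0]
120 [320.0, 236.0] [421.0, 220.0]
wing far/near 64 [357.0, 273.0] [377.0, 332.0]
wing far/near 100 [358.0, 226.0] [378.0, 285.0]
[577.73247965 -66.45841057] [587.93704208 -42.46377865  92.02244322] [584.15375589 -46.089071    96.81504908]
```

In the side crop the fingertips show about 25 mm higher than the tool data implies. That fits the closed fingers ending up on top of the wing, with about 5 N upward. I'll check the tip height with a gentle touch on the free worktop here.

```bash

python3 -m pendant '[[0,0,0.04,0,0,0,0],[0,0,0.04,0,0,0,0],[0,0,0.04,0,0,0,0],[0,0,0.04,0,0,0,0.0],[0,0,0.02,0,0,0,0],[0,0,0.01,0,0,0,0.0],[0,0,0.005,0,0,0,0],[0,0,0.005,0,0,0,0],[0,0,0,0,0,0,0],[0,0,0,0,0,0,0]]' | grep -E "posi|force|width"
python3 - <<'E'
from h import *
d=snap('side','s4');s=arm.read_state();print(s['position'],s['joints']);u=proj(d,s['position']).astype(int);print(u)
cv2.imwrite('pics/c4.png',cv2.resize(d['image'][u[1]-60:u[1]+30,u[0]-50:u[0]+50,::-1],None,fx=6,fy=6,interpolation=2))
E
```

```text
position: [429.1, -74.2, 34.8]
contact_force: [0.2, 0.9, 0.9]
gripper_width: 0.2
grasp_force: 0.0
[429.05688838 -74.18022651  34.83241625] [ 2.04643887e-01  3.26348370e-01 -6.86653499e-01  1.54119062e-04
 -5.55670819e-01 -1.72107035e+00]
[243 248]
```

View pics/c4.png

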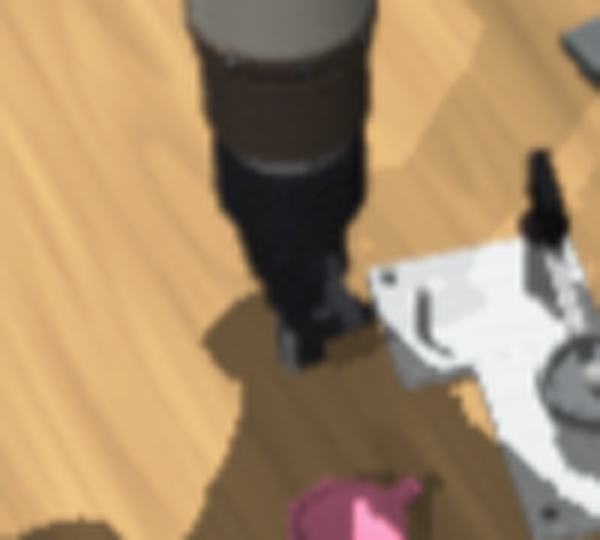

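The crop shows the closed tip at crop (300,368), that is pixel (243,249), and still above the wood. I keep going down gently.

```bash

for i in 1; do python3 -m pendant '[[0,0,0.004,0,0,0,0],[0,0,0.004,0,0,0,0],[0,0,0.003,0,0,0,0],[0,0,0,0,0,0,0]]' | grep -E "posi|contact"; done
python3 -m pendant '[[0,0,0.002,0,0,0,0],[0,0,0.002,0,0,0,0],[0,0,0,0,0,0,0]]' | grep -E "posi|contact"
```

```text
position: [427.9, -74.4, 22.5]
contact_force: [0.4, 0.3, 0.2]
position: [428.2, -74.3, 18.7]
contact_force: [0.5, 0.5, 0.6]
```

```bash

python3 -m pendant '[[0,0,0.003,0,0,0,0],[0,0,0.003,0,0,0,0],[0,0,0,0,0,0,0]]' | grep -E "posi|contact"
python3 -m pendant '[[0,0,0.003,0,0,0,0],[0,0,0.002,0,0,0,0],[0,0,0,0,0,0,0]]' | grep -E "posi|contact"
```

```text
position: [428.0, -74.3, 12.6]
contact_force: [-0.6, -0.6, -0.1]
position: [428.1, -74.3, 7.7]
contact_force: [-0.3, 1.0, -0.2]
```

```bash

python3 -m pendant '[[0,0,0.002,0,0,0,0],[0,0,0.002,0,0,0,0],[0,0,0,0,0,0,0]]' | grep -E "posi|contact"
python3 -m pendant '[[0,0,0.002,0,0,0,0],[0,0,0.002,0,0,0,0],[0,0,0,0,0,0,0]]' | grep -E "posi|contact"
python3 -m pendant '[[0,0,0.002,0,0,0,0],[0,0,0,0,0,0,0]]' | grep -E "posi|contact"
```

```text
position: [428.2, -74.3, 3.8]
contact_force: [0.3, -0.3, 1.2]
position: [428.2, -74.3, -0.2]
contact_force: [0.5, -0.6, 0.7]
position: [428.2, -74.3, -2.2]
contact_force: [-0.6, -0.6, -0.2]
```

```bash

python3 -m pendant '[[0,0,0.002,0,0,0,0],[0,0,0,0,0,0,0]]' | grep -E "posi|contact"
python3 -m pendant '[[0,0,0.001,0,0,0,0],[0,0,0.001,0,0,0,0],[0,0,0,0,0,0,0]]' | grep -E "posi|contact"
```

```text
position: [428.2, -74.3, -4.2]
contact_force: [-0.3, -0.2, 0.2]
position: [428.5, -74.3, -5.2]
contact_force: [-2.4, 0.7, 9.0]
```

Contact comes at a reading of -5 mm, so the reported TCP z is about 30 mm too low: true z = reading + 30. The knob touch agrees (94.8 reading against 100 + 25). I fold that in and repeat the pinch.

```bash
sed -i "s/np.array(\[x,y,z\])-s\['position'\]/np.array([x,y,z-30])-s['position']/" h.py
python3 -m pendant '[[0,0,-0.03,0,0,-8,0.05],[0,0,-0.04,0,0,-8,0.05],[0,0,-0.04,0,0,-8,0.05],[0,0,-0.02,0,0,-8,0.05],[0,0,0,0,0,-8,0.05],[0,0,0,0,0,-8,0.05],[0,0,0,0,0,-8,0.05],[0,0,0,0,0,-8,0.05],[0,0,0,0,0,-8,0.05],[0,0,0,0,0,0,0.05]]' | grep -E "posi|contact"
python3 -c "
from h import *
go(*K,155,165)"
```

```text
position: [428.1, -74.3, 123.9]
contact_force: [-0.4, -0.9, -0.2]
shift [ -46.1 -142.5   -1.1] turn [0.01 0.   0.1 ] pos [428.1 -74.3 123.9] F [-0.4 -0.9 -0.2] w 50.0 grip 0.0 t 11.7 q6 -0.4646414831588648
```

```bash

python3 -m pendant '[[-0.012,-0.036,0,0,0,0,0.05],[-0.012,-0.036,0,0,0,0,0.05],[-0.012,-0.036,0,0,0,0,0.05],[-0.01,-0.034,0,0,0,0,0.05],[0,0,0,0,0,0,0.05],[0,0,0,0,0,0,0.05]]' | grep -E "posi|contact"
python3 -c "
from h import *
go(*K,94,165)"
```

```text
position: [577.1, -66.3, 123.0]
contact_force: [-0.0, -1.0, -0.2]
shift [-0.  -0.8 59. ] turn [ 0.11 -0.03 -0.04] pos [577.1 -66.3 123. ] F [-0.  -1.  -0.2] w 50.3 grip 0.0 t 12.3 q6 -0.4262308296315027
```

```bash

python3 -m pendant '[[0,-0.001,0.03,0,0,0,0.05],[0,0,0.015,0,0,0,0.05],[0,0,0.013,0,0,0,0.05],[0,0,0,0,0,0,0.05],[0,0,0,0,0,0,0.03],[0,0,0.0,0,0,0,0.015],[0,0,0.0,0,0,0,0.008],[0,0,0.0,0,0,0,0.008],[0,0,0,0,0,0,0.008],[0,0,0,0,0,0,0.008]]'
python3 -c "
from h import *
go(*K,94,92.8)"
```

```text
clock: 13.3
position: [577.4, -66.3, 67.2]
ee_rot: [-0.609, 0.793, 0.001, -0.0]
contact_force: [-4.0, 1.9, 5.0]
gripper_width: 11.1
grasp_force: 59.8
shift [ 0.  -0.4  3.2] turn [ 7.00e-02 -6.00e-02  7.23e+01] pos [577.4 -66.3  67.2] F [-4.   1.9  5. ] w 11.1 grip 59.8 t 13.3 q6 -0.4234801253517531
```

```bash

python3 -m pendant '[[0,0,0,0,0,4,0.008],[0,0,0,0,0,4,0.008],[0,0,0,0,0,4,0.008],[0,0,0,0,0,4,0.008],[0,0,0.0,0,0,4,0.008],[0,0,0.0,0,0,4,0.008],[0,0,0.0,0,0,4,0.008],[0,0,0,0,0,4,0.008],[0,0,0,0,0,4,0.008]]'
python3 -m pendant '[[0,0,0,0,0,4,0.008],[0,0,0,0,0,4,0.008],[0,0,0,0,0,4,0.008],[0,0,0,0,0,4,0.008],[0,0,0.0,0,0,4,0.008],[0,0,0.0,0,0,4,0.008],[0,0,0.0,0,0,4,0.008],[0,0,0,0,0,4,0.008],[0,0,0,0,0,4,0.008],[0,0,0,0,0,0,0.008],[0,0,0,0,0,0,0.008]]'
python3 - <<'E'
from h import *
go(*K,94,92.8)
snap('side','s5')
E
```

```text
clock: 14.2
position: [577.1, -66.1, 67.2]
ee_rot: [-0.333, 0.943, 0.001, -0.001]
contact_force: [-6.0, 4.4, 5.7]
gripper_width: 11.1
grasp_force: 59.9
clock: 15.3
position: [577.0, -65.8, 67.2]
ee_rot: [-0.027, 1.0, 0.0, -0.001]
contact_force: [-6.3, 4.5, 6.6]
gripper_width: 11.1
grasp_force: 60.0
shift [-0.7 -0.7  3.2] turn [ 0.05 -0.12  0.3 ] pos [577.  -65.8  67.2] F [-6.3  4.5  6.6] w 11.1 grip 60.0 t 15.3 q6 -1.6801562623748378
```

Turned, with grip held. I release, lift, back off and check.

```bash

python3 -m pendant '[[0,0,0,0,0,0,0.03],[0,0,0,0,0,0,0.05],[0,0,0,0,0,0,0.05],[0,0,-0.03,0,0,0,0.05],[0,0,-0.03,0,0,0,0.05],[0,0,-0.03,0,0,0,0.084],[0,0,-0.03,0,0,0,0.084],[0.05,0,0,0,0,0,0.084],[0.05,0,0,0,0,0,0.084],[0.05,0,0,0,0,0,0.084],[0.02,0,0,0,0,0,0.084],[0,0,0,0,0,0,0.084]]' | grep -E "clock|posi|contact"
python3 - <<'E'
from h import *
e=snap('top','t6');d=snap('side','s6')
o=np.array([268,175]);a=cv2.resize(e['image'][175:255,268:368,::-1],None,fx=5,fy=5,interpolation=2)
u=proj(d,[*O,40]).astype(int);b=cv2.resize(d['image'][u[1]-50:u[1]+30,u[0]-40:u[0]+20,::-1],None,fx=5,fy=5,interpolation=2)
cv2.imwrite('pics/c6.png',np.hstack([a,b]))
go(*O,150,167.8)
c=lambda p,z:np.round((proj(e,[*(M@p+O),z])-o+.5)*5-.5).tolist()
print('pin',c([-72.4,80.6],64),'seat ball',c([0,0],54),'lug',c([0,-46],48))
E
```

```text
clock: 16.55
position: [405.9, -76.2, 186.4]
contact_force: [0.5, -0.7, 0.5]
shift [-142.   -96.2   67.1] turn [ -0.1    0.12 -74.67] pos [409.4 -75.9 186.8] F [0.7 1.  0.5] w 84.2 grip 0.0 t 16.65 q6 -1.727569164089418
pin [139.0, 326.0] seat ball [318.0, 219.0] lug [404.0, 237.0]
```

View pics/c6.png

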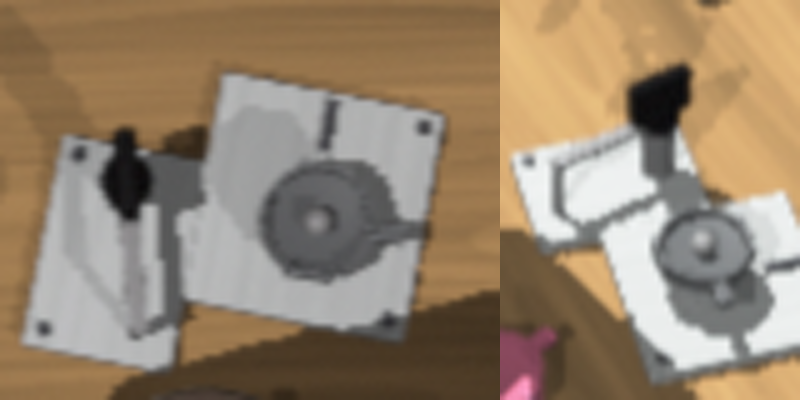

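The finger tip (137,325) lies on the predicted pin spot (139,326), and the ball (317,219) is centred. Now the lug's yaw from the side view.

```bash
python3 - <<'E'
from h import *
d=pickle.load(open('s6.pkl','rb'));e=pickle.load(open('t6.pkl','rb'));u=proj(d,[*O,40]).astype(int)
for c in((725,287),(727,292)): 
    p=M.T@(ray(d,*((np.array(c)-[500,0]+.5)/5-.5+u-[40,50]),50)[:2]-O); print('side lug',p,np.degrees(np.arctan2(p[0],-p[1])))
p=M.T@(ray(d,*((np.array([703,240])-[500,0]+.5)/5-.5+u-[40,50]),54)[:2]-O);print('side ball',p)
for c in((317,219),(404,230),(415,229)):
    p=M.T@(ray(e,*((np.array(c)+.5)/5-.5+[268,175]),50)[:2]-O); print('top',p,np.degrees(np.arctan2(p[0],-p[1])))
E
```

```text
side lug [  1.47167951 -33.4104195 ] 2.5221638617061326
side lug [  1.46472713 -37.42462944] 2.241301318894535
side ball [-1.50337837  2.44392283]
top [0.3084361  0.08115571] 104.74153248780685
top [  3.11583609 -44.99024095] 3.9617403597323784
top [  4.69419695 -50.46935247] 5.31384048594211
```

The dish yaw is about 4.5° from the stand's, so the tool's y goes to 172.3°. I move above it.

```bash

python3 -m pendant '[[-0.036,-0.024,0,0,0,0,0.084],[-0.036,-0.024,0,0,0,0,0.084],[-0.035,-0.024,0,0,0,0,0.084],[-0.035,-0.024,0,0,0,0,0.084],[0,0,0,0,0,-8,0.084],[0,0,0,0,0,-8,0.084],[0,0,0,0,0,-8,0.084],[0,0,0,0,0,-8,0.084],[0,0,0,0,0,-8,0.084]]' | grep -E "clock|posi|contact"
python3 -m pendant '[[0,0,0,0,0,-8,0.084],[0,0,0.02,0,0,-8,0.084],[0,0,0.02,0,0,-8,0.084],[0,0,0.02,0,0,-8,0.084],[0,0,0.007,0,0,-7,0.084],[0,0,0,0,0,0,0.084],[0,0,0,0,0,0,0.084]]' | grep -E "clock|posi|contact"
python3 -c "
from h import *
go(*O,48,172.3)"
```

```text
clock: 17.55
position: [557.2, -164.3, 185.0]
contact_force: [-0.4, 0.0, 1.0]
clock: 18.25
position: [556.8, -164.2, 118.6]
contact_force: [0.3, -0.6, 0.2]
shift [ -0.    0.2 100.6] turn [-0.01 -0.02 -0.32] pos [ 556.8 -164.2  118.6] F [ 0.3 -0.6  0.2] w 83.9 grip 0.0 t 18.25 q6 -0.13266732624993877
```

```bash

python3 -m pendant '[[0,0,0.02,0,0,0,0.084],[0,0,0.02,0,0,0,0.084],[0,0,0.015,0,0,0,0.084],[0,0,0.015,0,0,0,0.084],[0,0,0.015,0,0,0,0.084],[0,0,0.01,0,0,0,0.084],[0,0,0.005,0,0,0,0.084],[0,0,0,0,0,0,0.084],[0,0,0,0,0,0,0.084]]'| grep -E "clock|posi|contact"
python3 -m pendant '[[0,0,0,0,0,0,0.075],[0,0,0,0,0,0,0.07],[0,0,0,0,0,0,0.067],[0,0,0,0,0,0,0.065],[0,0,0,0,0,0,0.064],[0,0,0,0,0,0,0.063],[0,0,0,0,0,0,0.062],[0,0,0,0,0,0,0.061],[0,0,0,0,0,0,0.06],[0,0,0,0,0,0,0.059],[0,0,0,0,0,0,0.059]]'
python3 -c "
from h import *
go(*O,48,172.3)"
```

```text
clock: 19.15
position: [556.3, -164.0, 19.7]
contact_force: [-0.1, 0.1, 0.0]
clock: 20.25
position: [555.5, -164.0, 19.4]
ee_rot: [-0.657, 0.754, -0.0, -0.0]
contact_force: [-0.5, 0.6, 4.7]
gripper_width: 59.8
grasp_force: 42.9
shift [ 0.1 -1.1  1.4] turn [ 0.   -0.01 -0.18] pos [ 555.5 -164.    19.4] F [-0.5  0.6  4.7] w 59.8 grip 42.9 t 20.25 q6 -0.1301443231565215
```

```bash

python3 -m pendant '[[0,0,0,0,0,0,0.057],[0,0,0,0,0,0,0.055],[0,0,0,0,0,0,0.055],[0,0,-0.001,0,0,0,0.055],[0,0,-0.001,0,0,0,0.055],[0,0,-0.002,0,0,0,0.055],[0,0,-0.002,0,0,0,0.055],[0,0,-0.002,0,0,0,0.055],[0,0,-0.001,0,0,0,0.055],[0,0,0,0,0,0,0.055],[0,0,0,0,0,0,0.055]]'
python3 - <<'E'
from h import *
go(*O,57,172.3)
d=snap('side','s7');u=proj(d,[*O,60]).astype(int)
cv2.imwrite('pics/c7.png',cv2.resize(d['image'][u[1]-45:u[1]+25,u[0]-45:u[0]+45,::-1],None,fx=7,fy=7,interpolation=2))
E
```

```text
clock: 21.35
position: [555.6, -164.0, 28.0]
ee_rot: [-0.657, 0.754, 0.0, 0.0]
contact_force: [0.5, -0.0, -2.5]
gripper_width: 59.1
grasp_force: 63.8
shift [ 0.1 -1.   1. ] turn [-0.    0.   -0.19] pos [ 555.6 -164.    28. ] F [ 0.5 -0.  -2.5] w 59.1 grip 63.8 t 21.35 q6 -0.1301437064455807
```

View pics/c7.png

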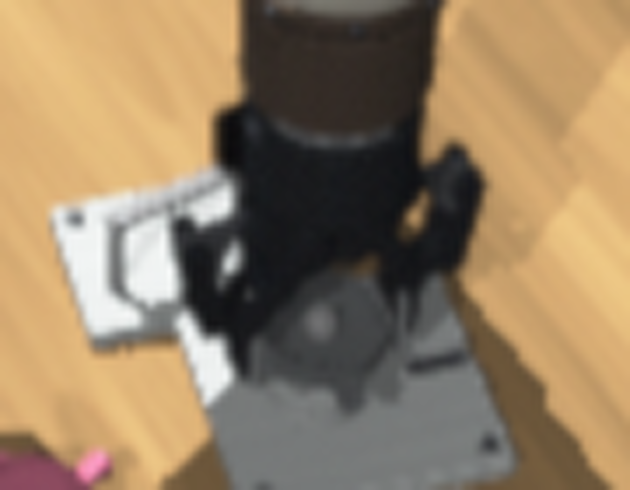

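The dish is held between the fingers, level, with the ball (320,320) in the middle and the lug at (350,395). I lift on, about 52 mm more.

```bash

python3 -m pendant '[[0,0,-0.001,0,0,0,0.055],[0,0,-0.002,0,0,0,0.055],[0,0,-0.003,0,0,0,0.055],[0,0,-0.003,0,0,0,0.055],[0,0,-0.003,0,0,0,0.055],[0,0,-0.003,0,0,0,0.055],[0,0,-0.003,0,0,0,0.055],[0,0,-0.003,0,0,0,0.055],[0,0,-0.003,0,0,0,0.055],[0,0,-0.003,0,0,0,0.055],[0,0,-0.003,0,0,0,0.055],[0,0,-0.003,0,0,0,0.055]]'|grep -E "posi|width|grasp"
python3 -m pendant '[[0,0,-0.003,0,0,0,0.055],[0,0,-0.003,0,0,0,0.055],[0,0,-0.003,0,0,0,0.055],[0,0,-0.003,0,0,0,0.055],[0,0,-0.003,0,0,0,0.055],[0,0,-0.002,0,0,0,0.055],[0,0,-0.001,0,0,0,0.055],[0,0,-0.001,0,0,0,0.055],[0,0,0,0,0,0,0.055],[0,0,0,0,0,0,0.055],[0,0,0,0,0,0,0.055],[0,0,0,0,0,0,0.055]]'|grep -E "posi|width|grasp|contact"
python3 -c "
from h import *
go(*O,110,257.8)"
```

```text
position: [555.6, -164.0, 61.2]
gripper_width: 59.3
grasp_force: 63.8
position: [555.5, -164.0, 79.9]
contact_force: [-0.5, -0.6, -1.2]
gripper_width: 59.2
grasp_force: 63.8
shift [ 0.1 -1.1 -0.1] turn [ 2.000e-02  1.000e-02 -8.569e+01] pos [ 555.5 -164.    79.9] F [-0.5 -0.6 -1.2] w 59.2 grip 63.8 t 23.8 q6 -0.1301530598473715
```

```bash

python3 -m pendant '[[0,0,0,0,0,-0.5,0.055],[0,0,0,0,0,-1,0.055],[0,0,0,0,0,-1.5,0.055],[0,0,0,0,0,-2,0.055],[0,0,0,0,0,-2.5,0.055],[0,0,0,0,0,-3,0.055],[0,0,0,0,0,-3,0.055],[0,0,0,0,0,-3,0.055],[0,0,0,0,0,-3,0.055],[0,0,0,0,0,-3,0.055],[0,0,0,0,0,-3,0.055],[0,0,0,0,0,-3,0.055]]'|grep -E "posi|width|grasp"
python3 -m pendant '[[0,0,0,0,0,-3,0.055],[0,0,0,0,0,-3,0.055],[0,0,0,0,0,-3,0.055],[0,0,0,0,0,-3,0.055],[0,0,0,0,0,-3,0.055],[0,0,0,0,0,-3,0.055],[0,0,0,0,0,-3,0.055],[0,0,0,0,0,-3,0.055],[0,0,0,0,0,-3,0.055],[0,0,0,0,0,-3,0.055],[0,0,0,0,0,-3,0.055],[0,0,0,0,0,-3,0.055]]'|grep -E "posi|width|grasp"
python3 -m pendant '[[0,0,0,0,0,-3,0.055],[0,0,0,0,0,-3,0.055],[0,0,0,0,0,-3,0.055],[0,0,0,0,0,-3,0.055],[0,0,0,0,0,-2.5,0.055],[0,0,0,0,0,-2,0.055],[0,0,0,0,0,-1,0.055],[0,0,0,0,0,-0.5,0.055],[0,0,0,0,0,-0.2,0.055],[0,0,0,0,0,0,0.055],[0,0,0,0,0,0,0.055],[0,0,0,0,0,0,0.055]]'|grep -E "posi|width|grasp"
python3 - <<'E'
from h import *
go(*O,110,257.8)
d=snap('side','s8');u=proj(d,[*O,110]).astype(int);print(u)
cv2.imwrite('pics/c8.png',cv2.resize(d['image'][u[1]-35:u[1]+35,u[0]-45:u[0]+45,::-1],None,fx=7,fy=7,interpolation=2))
for n,p in(('ball',[0,0]),('lug',[46,0])): print(n,np.round((proj(d,[*(M@p+O),112])-u+[45,35]+.5)*7-.5))
E
```

```text
position: [555.6, -164.0, 80.0]
gripper_width: 59.1
grasp_force: 63.8
position: [555.6, -164.0, 80.0]
gripper_width: 59.2
grasp_force: 63.8
position: [555.6, -164.0, 80.0]
gripper_width: 59.3
grasp_force: 63.8
shift [ 1.  -0.1  0. ] turn [-0.    0.   -2.99] pos [ 555.6 -164.    80. ] F [-0.3 -0.3 -1.5] w 59.3 grip 63.8 t 27.4 q6 1.3132236336065803
[293 238]
ball [322. 246.]
lug [424. 224.]
```

View pics/c8.png

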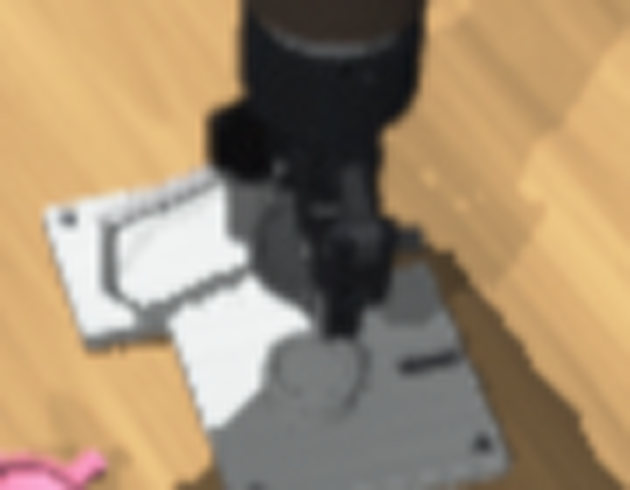

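The lug stands out at (415,237), by the predicted (424,229), above and parallel to the rib. The seat below is clear and the finger is still over the pin. I make the last 3° and settle.

```bash

python3 -m pendant '[[0,0,0,0,0,-0.5,0.055],[0,0,0,0,0,-1,0.055],[0,0,0,0,0,-1,0.055],[0,0,0,0,0,-0.5,0.055],[0,0,0,0,0,0,0.055],[0,0,0,0,0,0,0.055],[0,0,0,0,0,0,0.055],[0,0,0,0,0,0,0.055],[0,0,0,0,0,0,0.055],[0,0,0,0,0,0,0.055],[0,0,0,0,0,0,0.055],[0,0,0,0,0,0,0.055]]'|grep -E "posi|width|grasp"
python3 -c "
from h import *
go(*O,110,257.8); print(arm.job_done())"
```

```text
position: [555.6, -163.9, 80.0]
gripper_width: 59.5
grasp_force: 63.8
shift [1. 0. 0.] turn [-0.   -0.    0.01] pos [ 555.6 -163.9   80. ] F [ 0.1  0.8 -1.1] w 59.5 grip 63.8 t 28.65 q6 1.3655966449518222
the job is handed in; nothing more can be done
None
```

I handed the job in at about 29 s, with no verdict shown: the finger is over the pin, and the dish is held about 60 mm above its seat with the lug along the rib. The ball was last seen centred 9 mm into the lift; after that the gripper hid it.

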